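# Weigh two vials and keep the heavier

## Robot

A 6-joint arm with a two-finger parallel gripper is mounted at the origin on a cart in front of the work surface, level with it; the furniture and walls round the work are solid. World frame = base frame: x ahead of the robot, y to its left, z up, the work surface at z = 0. Lengths are in mm, angles in degrees, forces in N, time in s.
With the tool pointing down it reaches from about 350 to 850 mm from the base axis. Payload 8.1 kg.
Tool frame: the origin (TCP) lies midway between the tips of the shut fingers; the grasp point (between the pads) lies 19 mm behind it; z points along the fingers, y is the line along which they close (so a half turn about z gives the same grasp; the last joint's range is limited). The gripper opens to 85 mm and grips with 20 to 120 N. Pads are 22 mm wide; open, the fingers measure 114 mm over their backs; the gripper's body (76 mm by 85 mm) begins 54 mm behind the grasp point. The pads swing forward as they close: fully open they stand 13 mm farther back than shut.
Start: joints at [-70.611, 7.471, 85.268, -0, 87.261, -4.893], TCP at [246.756, -546.916, 231.292] pointing down, gripper open.
Joint ranges: [-169.43, 169.43], [-51.17, 129.36], [1.28, 143.12], [-76.62, 256.62], [0, 156.53], [-152.29, 152.29]. Speed limits (degrees/s): [136.94, 136.94, 159.86, 180, 180, 180].

## Interface

Orientations are given as [roll, pitch, yaw] about the fixed x, y, z axes, in that order (R = Rz(yaw) Ry(pitch) Rx(roll)).
In Python, from bench import sense, snapshot, camera_params, hand_in, masks_of, pinpoint gives the robot as it stands.
- The arm moves only by the tool step_arm, never from a script. Its argument "targets" is a list of rows, each an object with "angular": the turn, a rotation vector about the tool's x, y, z scaled (see below), a list of three; "dp": the shift along the tool's x, y, z scaled (see below), a list of three; "fingers": the closure, from 0 (fully open) to 1 (shut). A call has exactly 8 rows; each row is the pose to reach, as a shift and turn from the pose commanded when the call began, along the tool's axes at that moment, turning the shorter way round; what a row does not reach only later rows make up. The controller multiplies each number of a shift by 0.2 m and each number of a turn by 180 degrees. A row lasts 1/8 s, in which the tool goes at most 62.5 mm and 10.7 degrees, less where a joint would pass 70% of its speed; a pose out of reach is approached as far as the arm can. A call with a number of a shift or a turn outside -1 to 1 is refused whole. A call with a gripper value outside its range is refused whole. The fingers move at their own pace and stop on an object; "newtons" is the grip in N (left out, the last holds). Time passes only in rows, so rows that repeat a pose let the fingers close, or fill a call up. It gives the time, the measured TCP pose, the force, the opening and the grip force at its end, in the units of the state.
- sense(): the state, without advancing time (a new reading comes with each control period).
- snapshot(name): name is "scene" or "top" or "wrist"; returns the picture (420x560x3 uint8, blue, green, red); there is no depth.
- camera_params(name): a dict with "vfov" (degrees; the focal length in pixels is half the picture's height over the tangent of half this angle, whatever the lens; pixels are square), "cx", "cy" (the principal point, pixels), "R" (3x3) and "t" (3): a world point X has camera coordinates R X + t. Camera axes: x right, y down, z forward; pixel columns grow to the right and rows downward; lengths in mm; the calibration is good to about 2 mm. A picture is of the moment at which its call begins: read the wrist's pose just before it. camera_params takes no time and is no camera call; for the wrist camera it gives the pose at the moment of the call.
- hand_in(): hands the job in; it is judged then, once.
Trained networks look in the newest picture that a camera, given by its name, has taken for a name from the list of things; names that differ only in an ending like _2 or _b are one class to them, and where a whole thing is asked for, a point or a joint stands for the part that bears it (a point fixed in the world has none). Each returns a list of dicts, best first, with "conf" (0 to 1); they miss things now and then, are a little off and sometimes report something else, mostly with a low value. They report only what shows in the picture. A call takes as long as a camera call. They do not tell look-alikes from the thing itself.
- masks_of(camera, label): "pixels" (420x560 bool, what is visible of it) and "at" ([column, row] in pixels, amid what is visible of it).
- pinpoint(camera, label): "at" ([column, row] in pixels: a listed point, or the origin of a listed thing).
The state is a dict: "time": time; "joint_pos": joint angles; "qd": joint speeds; "joint_efforts": joint torques, N m; "tool_pos": TCP position; "tcp_rot": TCP orientation; "ft_force": force on the tool from outside, world axes, zero at the start; "wrist_torque": the same for the moment, N m; "finger_gap": finger opening in mm; "grip_force": force on a finger pad.
Only numpy, scipy, OpenCV 4.12 (cv2) and the standard library are available. Lean on these libraries where they do the work, as an engineer would, in place of code of your own. Each camera call takes 0.05 s, during which the arm holds its last target. There are 200 camera calls.

## Task

Two look-alike vials must be told apart by weight: set one in each cup of the beam balance, let go, and see which side drops. Then take the vial that dropped, and only that one, to the keeper, and feel with it for the hole in its sliding carrier until it stands upright on the bottom of the hole; leave the lighter vial in its cup. Press only gently on the balance and the keeper, and leave the bottle, carton and beaker alone.

Things in the scene. Friction and masses are not known exactly. Their poses are not given: they have to be found in the camera images.
- vial_a: One of two look-alike white vials with a ribbed screw cap, a cylinder 21.6 mm in diameter and 46 mm tall (cap: the top 11 mm, 21 mm in diameter). Origin: centre of its underside, z up along the vial. It stands upright on the worktop in front of the balance. One vial weighs 60 to 90 g, the other 30 to 50 g; names and places do not tell which.
- vial_b: The other look-alike vial, same shape and size, origin as vial_a.
- balance: Beam balance, fixed to the worktop. Origin: centre of the underside of its white base (72 mm in x, 120 mm in y, 12 mm thick); z up. The beam lies along y between two cheeks 61 mm high, with an open steel cup at each end. The heavier side goes down to its stop within about a second after release. Empty, the beam stays at whatever tilt it was left at (not reported).
- pivot (a point): The beam's pivot, fixed to the stand, 52 mm above the balance's origin; the beam tips about the balance's x axis, 0.11 rad either way to rigid stops. The bar is 12 mm wide and 7 mm thick, centred on the pivot. Short of a stop, a cup yields to a few tenths of a newton.
- cup_left_low (a point): Fixed point of the stand, 90 mm along the balance's +y and 31 mm up: where the centre of the +y cup's floor is when that cup is down on its stop (level: 10 mm higher; up: 20 mm higher, the y hardly changing). Cup: flat floor, 10 mm deep, 27 mm inner diameter, flared to 32 mm at the mouth, 38 mm across outside; it tilts with the beam.
- cup_right_low (a point): The same for the other, equal cup, 90 mm along the balance's -y.
- keeper: Vial keeper, fixed to the worktop. Origin: centre of the underside of its white base (140 mm in x, 80 mm in y, 10 mm thick); z up. Two rails along x, 8 mm wide, inner faces 30 mm from the middle line, tops 25 mm above the origin. Between them a grey carrier plate slides along x. It stays put under a light drag and slides when pushed sideways with more than about 4 N.
- carrier_mid (a point): Fixed point 22 mm above the keeper's origin, level with the top of the carrier plate (100 x 58 mm). The plate has one round through hole, 24.6 mm in diameter, chamfered 1.5 mm, 12 mm deep down to the base. Its centre lies on the keeper's x axis line through this point, anywhere from -14 to +14 mm (not reported): slide or probe with the vial along x under light load.
- bottle: Bystander: white bottle, 47 mm in diameter, 92 mm tall; origin at the centre of its underside.
- carton: Bystander: small upright carton, 42 x 42 x 82 mm; origin at the centre of its underside.
- beaker: Bystander: empty glass beaker, 53 mm in diameter, 65 mm tall; origin at the centre of its underside.
Things that resemble listed ones, but are neither listed nor needed, are in the scene too. Leave any purple look-alike of the vial_b alone.

How it is judged:
By the outcome, as a careful person would: the job done as asked, in the order asked, and still so for the second after the job is handed in, with the robot touching nothing.
It also fails if it takes over 72 s, if anything falls off the work surface, if the arm or the gripper's body presses on something with over 40 N, if the wrist force passes 120 N, or if a joint passes its speed limit or range.

## Working session

There is one attempt and no reset: what is moved stays moved. The work goes in short steps, Python scripts to look and compute and a tool call to move; the robot and the scene stay as the last step left them, time stands still between calls to the robot, and variables do not carry over. Pictures are saved under pics/ and viewed, at most 10 in all, crops included, and the job is handed in when it is done.

Besides the shell and the picture viewer there is one more tool, called after "Emit:" as name(argument=value, ...) on one line, values as JSON. step_arm: Moves the arm, as the interface text tells. Its arguments: {"type":"object","properties":{"targets":{"type":"array","items":{"type":"object","properties":{"angular":{"type":"array","items":{"type":"number","minimum":-1,"maximum":1}},"dp":{"type":"array","items":{"type":"number","minimum":-1,"maximum":1}},"fingers":{"type":"number"}}}},"newtons":{"type":"number"}},"required":["targets"]}

```bash
mkdir -p pics; cat > h.py <<'E'
import numpy as np, cv2
from bench import *
def proj(P,X):
    c=P['R']@np.asarray(X,float)+P['t']; return c
def ray(cam,uv,P=None):
    P=P or camera_params(cam); R=np.array(P['R']);t=np.array(P['t']).ravel()
    f=210/np.tan(np.radians(P['vfov'])/2)
    d=R.T@np.array([(uv[0]-P['cx'])/f,(uv[1]-P['cy'])/f,1.]); return -R.T@t,d
def atz(cam,uv,z,P=None):
    o,d=ray(cam,uv,P); return o+d*(z-o[2])/d[2]
def px(cam,X,P=None):
    P=P or camera_params(cam); f=210/np.tan(np.radians(P['vfov'])/2)
    c=np.array(P['R'])@np.array(X,float)+np.array(P['t']).ravel(); return [P['cx']+f*c[0]/c[2],P['cy']+f*c[1]/c[2]]
E
python3 - <<'E'
from h import *
s=sense();print(s['time'],s['tool_pos'],s['tcp_rot'],s['ft_force'],s['finger_gap'])
np.set_printoptions(precision=1,suppress=True)
a=snapshot('scene');b=snapshot('top')
cv2.imwrite('pics/scene.png',a);cv2.imwrite('pics/top.png',cv2.resize(b,(800,600)))
for c in('top','scene'):
    print(c,camera_params(c))
    for n,z in dict(vial_a=0,balance=0,cup_left_low=31,cup_right_low=31,pivot=52,keeper=0,carrier_mid=22,bottle=0,carton=0,beaker=0).items():
        for r in pinpoint(c,n)[:4]: print(n,round(r['conf'],2),np.array(r['at']),atz(c,r['at'],z))
E
```

```text
0.0 [ 246.5682895  -546.38696523  230.22554347] [-1.79892606e+02 -8.81776235e-03  2.42832730e+01] [-0.62092335  1.78458408 -0.35496594] 85.58518861938325
top {'vfov': 43.63075814558174, 'cx': 276.5674410947147, 'cy': 214.50891969716625, 'R': array([[-0. , -1. , -0. ],
       [-1. ,  0. , -0.2],
       [ 0.2,  0. , -1. ]]), 't': array([  59.8,  579.7, 1333.7])}
vial_a 0.58 [273.6 248.2] [497.9  57.6   0. ]
vial_a 0.56 [277.6 282.1] [406.2  48.6   0. ]
vial_a 0.43 [299.4 271.4] [433.6 -10.7   0. ]
vial_a 0.37 [251.2 272.7] [432.9 119.2   0. ]
balance 0.87 [267.3 206. ] [615.2  72.6   0. ]
cup_left_low 0.82 [238.2 208.1] [604.8 150.6  31. ]
cup_right_low 0.85 [301.3 197.6] [630.1 -20.2  31. ]
cup_right_low 0.27 [189.5 229.8] [548.4 281.3  31. ]
pivot 0.71 [268.  204.9] [607.6  69.8  52. ]
keeper 0.86 [365.7 226.4] [ 552.5 -195.4    0. ]
carrier_mid 0.61 [365.9 221.9] [ 561.3 -192.8   22. ]
bottle 0.88 [188.2 229.6] [554.  290.1   0. ]
carton 0.67 [368.6 157.3] [ 748.3 -213.7    0. ]
beaker 0.76 [258.6 148. ] [782.3  94.2   0. ]
scene {'vfov': 57.8651251788451, 'cx': 280.22460248010907, 'cy': 214.01051203138883, 'R': array([[-0.9, -0.5,  0. ],
       [-0.4,  0.7, -0.6],
       [ 0.3, -0.6, -0.8]]), 't': array([555.2, 236.9, 753.7])}
vial_a 0.69 [356.3 240.5] [436.8  -9.    0. ]
vial_a 0.61 [360.6 260.3] [408.2  36.6   0. ]
vial_a 0.51 [335.6 279.2] [437.9 108.2   0. ]
balance 0.88 [272.6 232.3] [618.   66.9   0. ]
cup_left_low 0.98 [258.4 256.5] [601.8 157.2  31. ]
cup_right_low 0.58 [284.5 199.4] [630.5 -13.2  31. ]
pivot 0.85 [274.6 218.4] [614.7  63.8  52. ]
keeper 0.88 [337.9 180.3] [ 551.7 -166.     0. ]
carrier_mid 0.73 [343.7 166.5] [ 552.7 -199.3   22. ]
bottle 0.73 [250.1 325.2] [544.5 286.4   0. ]
carton 0.96 [283.  146.4] [ 741.9 -210.8    0. ]
carton 0.49 [275.9 219.3] [630.3  29.2   0. ]
beaker 0.68 [210.2 212.6] [780.3  90.7   0. ]
```

View pics/top.png

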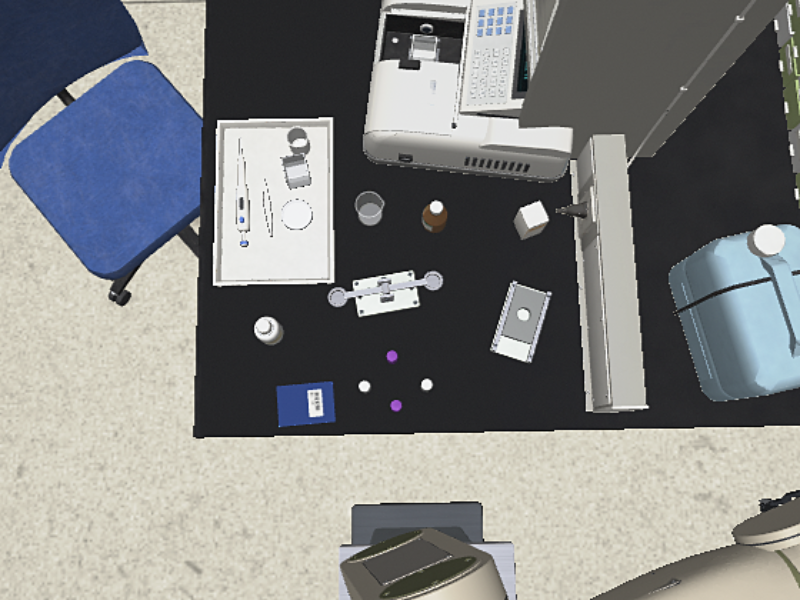

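View pics/scene.png

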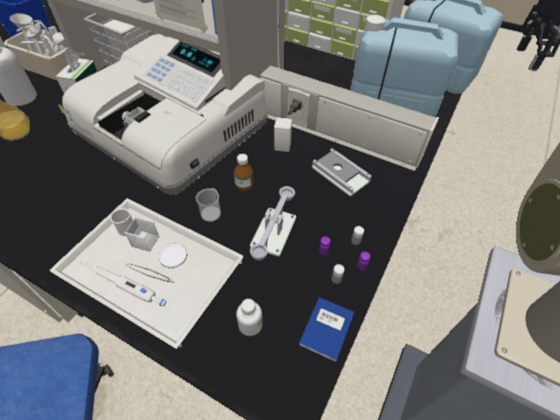

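White vials are at full-res pixels (255,270) and (299,269) in the top picture. The look-alikes are purple at (274,249) and (277,283), so I leave those alone. The small white disc on the carrier at (366,220) is the hole. I'll move in for a closer view.

```bash
cat > go.py <<'E'
# go.py "x y z r p yaw" ... : prints numbers for successive calls from the commanded pose, stores the result
import sys,json,os,numpy as np
from scipy.spatial.transform import Rotation as Ro
c=json.load(open('cmd.json')) if os.path.exists('cmd.json') else dict(p=[246.756,-546.916,231.292],R=Ro.from_euler('xyz',[180,0,24.283],True).as_matrix().tolist())
p,R=np.array(c['p']),np.array(c['R'])
for a in sys.argv[1:]:
    v=[float(t) for t in a.split()]; 
    dp=np.round(R.T@(np.array(v[:3])-p)/200,3); G=Ro.from_euler('xyz',v[3:],True).as_matrix()
    w=np.round(Ro.from_matrix(R.T@G).as_rotvec(True)/180,3)
    print('dp',dp.tolist(),'angular',w.tolist()); p=p+R@dp*200; R=R@Ro.from_rotvec(w*180,True).as_matrix()
json.dump(dict(p=p.tolist(),R=R.tolist()),open('cmd.json','w'))
E
python3 go.py "290 -335 290 180 0 98" "430 -150 300 180 0 98" "470 30 300 180 0 98"
```

```text
dp [0.633, -0.877, -0.294] angular [-0.0, 0.0, -0.41]
dp [0.817, 0.823, -0.05] angular [-0.0, 0.0, 0.0]
dp [0.863, 0.325, 0.0] angular [-0.0, 0.0, 0.0]
```

Emit:
step_arm(targets=[{"dp": [0.633, -0.877, -0.294], "angular": [0, 0, -0.41], "fingers": 0}, {"dp": [0.633, -0.877, -0.294], "angular": [0, 0, -0.41], "fingers": 0}, {"dp": [0.633, -0.877, -0.294], "angular": [0, 0, -0.41], "fingers": 0}, {"dp": [0.633, -0.877, -0.294], "angular": [0, 0, -0.41], "fingers": 0}, {"dp": [0.633, -0.877, -0.294], "angular": [0, 0, -0.41], "fingers": 0}, {"dp": [0.633, -0.877, -0.294], "angular": [0, 0, -0.41], "fingers": 0}, {"dp": [0.633, -0.877, -0.294], "angular": [0, 0, -0.41], "fingers": 0}, {"dp": [0.633, -0.877, -0.294], "angular": [0, 0, -0.41], "fingers": 0}])

```text
time: 2.1
tool_pos: [290.0, -335.0, 290.2]
tcp_rot: [180.0, 0.0, 98.0]
ft_force: [0.2, 0.1, -0.4]
finger_gap: 85.4
grip_force: 0.0
```

Emit:
step_arm(targets=[{"dp": [0.817, 0.823, -0.05], "angular": [0, 0, 0], "fingers": 0}, {"dp": [0.817, 0.823, -0.05], "angular": [0, 0, 0], "fingers": 0}, {"dp": [0.817, 0.823, -0.05], "angular": [0, 0, 0], "fingers": 0}, {"dp": [0.817, 0.823, -0.05], "angular": [0, 0, 0], "fingers": 0}, {"dp": [0.817, 0.823, -0.05], "angular": [0, 0, 0], "fingers": 0}, {"dp": [0.817, 0.823, -0.05], "angular": [0, 0, 0], "fingers": 0}, {"dp": [0.817, 0.823, -0.05], "angular": [0, 0, 0], "fingers": 0}, {"dp": [0.817, 0.823, -0.05], "angular": [0, 0, 0], "fingers": 0}])

```text
time: 3.1
tool_pos: [429.6, -151.0, 300.1]
tcp_rot: [-180.0, 0.0, 97.9]
ft_force: [-0.1, -1.5, 0.5]
finger_gap: 85.0
grip_force: 0.0
```

```bash
python3 - <<'E'
from h import *
np.set_printoptions(precision=1,suppress=True)
s=sense();print(s['time'],s['tool_pos'],s['tcp_rot'],s['joint_pos'])
P=camera_params('wrist');cv2.imwrite('pics/w1.png',snapshot('wrist'));print(P)
for n,z in dict(keeper=0,carrier_mid=22).items():
    for r in pinpoint('wrist',n)[:3]: print(n,round(r['conf'],2),np.array(r['at']),atz('wrist',r['at'],z,P))
E
```

```text
3.1 [ 429.6 -151.   300.1] [-180.     0.    97.9] [-25.8 -16.4 100.8  -0.   95.6 -33.8]
{'vfov': 60.83836829837709, 'cx': 280.58315304253944, 'cy': 214.48322774617597, 'R': array([[ 1. ,  0.1,  0. ],
       [ 0.1, -1. ,  0.3],
       [ 0. , -0.3, -1. ]]), 't': array([-405.9, -254.5,  386.8])}
keeper 0.84 [372.4 211. ] [ 554.4 -185.7    0. ]
carrier_mid 0.73 [374.1 213.1] [ 550.3 -182.9   22. ]
carrier_mid 0.62 [377.9 220.9] [ 557. -192.   22.]
```

View pics/w1.png

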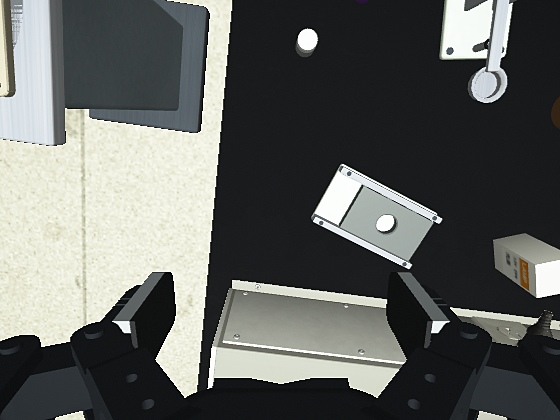

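The keeper's hole shows at (386,223), a white vial at (308,40) and the right cup at (488,85). I'll carry on to the vials and balance.

Emit:
step_arm(targets=[{"dp": [0.863, 0.325, 0], "angular": [0, 0, 0], "fingers": 0.3}, {"dp": [0.863, 0.325, 0], "angular": [0, 0, 0], "fingers": 0.3}, {"dp": [0.863, 0.325, 0], "angular": [0, 0, 0], "fingers": 0.3}, {"dp": [0.863, 0.325, 0], "angular": [0, 0, 0], "fingers": 0.3}, {"dp": [0.863, 0.325, 0], "angular": [0, 0, 0], "fingers": 0.3}, {"dp": [0.863, 0.325, 0], "angular": [0, 0, 0], "fingers": 0.3}, {"dp": [0.863, 0.325, 0], "angular": [0, 0, 0], "fingers": 0.3}, {"dp": [0.863, 0.325, 0], "angular": [0, 0, 0], "fingers": 0.3}])

```text
time: 4.25
tool_pos: [470.1, 29.1, 300.2]
tcp_rot: [180.0, 0.0, 98.0]
ft_force: [-0.1, -0.3, 0.3]
finger_gap: 59.6
grip_force: 0.0
```

```bash
python3 - <<'E'
from h import *
np.set_printoptions(precision=1,suppress=True)
s=sense();print(s['time'],s['tool_pos'],s['finger_gap'])
P=camera_params('wrist');im=snapshot('wrist');cv2.imwrite('pics/w2.png',im)
for n,z in dict(balance=0,pivot=52,cup_left_low=31,cup_right_low=31).items():
    for r in pinpoint('wrist',n)[:2]: print(n,round(r['conf'],2),np.array(r['at']),atz('wrist',r['at'],z,P))
for r in pinpoint('wrist','vial_a')[:6]: print('pp',round(r['conf'],2),np.array(r['at']),atz('wrist',r['at'],0,P))
for r in masks_of('wrist','vial_a')[:6]:
    c=np.median(im[r['pixels']],0); print('vial',round(r['conf'],2),np.array(r['at']),c,atz('wrist',r['at'],35,P))
E
```

```text
4.25 [470.1  29.1 300.2] 59.62497839707576
balance 0.81 [402.5 158.7] [617.8  65.1   0. ]
pivot 0.78 [418.9 166.1] [619.   63.6  52. ]
cup_left_low 0.61 [414.6  78.5] [599.9 153.4  31. ]
cup_right_low 0.56 [401.5 234.9] [626.9 -22.9  31. ]
pp 0.93 [223.1 145.8] [397.6  50.2   0. ]
pp 0.85 [261.9  99.6] [437.8 109.9   0. ]
pp 0.64 [249.8 196.1] [437.1  -7.7   0. ]
vial 0.89 [247.9 202.2] [246. 248. 245.] [437.6  -6.9  35. ]
vial 0.89 [302.9 151.9] [200.5  62.  150. ] [492.4  59.7  35. ]
vial 0.57 [218.9 147.3] [196.   60.  146.5] [398.2  51.7  35. ]
vial 0.52 [261.1  99.6] [246. 248. 245.] [438.8 108.9  35. ]
```

View pics/w2.png

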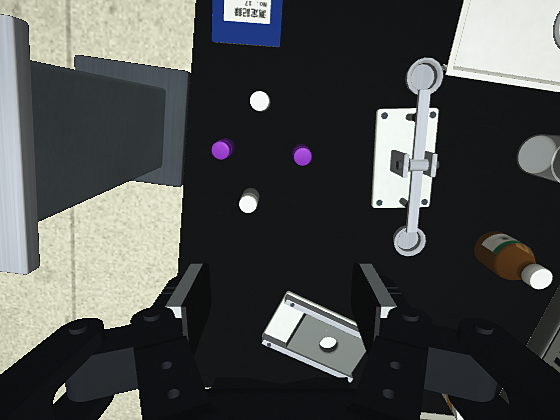

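Views in w2: whites at (260,100) and (248,201), purples at (221,150) and (303,156). The left cup at (424,76) looks bigger, so it's up. The right cup at (408,240) is down. I'll check closely in one crop.

```bash
python3 - <<'E'
import cv2,numpy as np
a=cv2.imread('pics/w2.png');b=cv2.imread('pics/w1.png')
A=cv2.resize(a[50:260,360:455],None,fx=2.8,fy=2.8,interpolation=cv2.INTER_CUBIC)
B=cv2.resize(b[155:280,305:450],None,fx=3.4,fy=3.4,interpolation=cv2.INTER_CUBIC)
C=cv2.resize(a[85:225,210:320],None,fx=1.2,fy=1.2)
o=np.zeros((600,800,3),np.uint8);o[:A.shape[0],:A.shape[1]]=A;o[:B.shape[0],280:280+B.shape[1]]=B;o[427:427+C.shape[0],300:300+C.shape[1]]=C
print(A.shape,B.shape,C.shape);cv2.imwrite('pics/crop.png',o)
g=cv2.cvtColor(a,cv2.COLOR_BGR2GRAY)
for x,y in((260,100),(248,201)):
    m=(g[y-18:y+18,x-18:x+18]>225).astype(np.uint8);n,l,st,ce=cv2.connectedComponentsWithStats(m)
    for i in range(1,n):print(st[i]+np.array([x-18,y-18,0,0,0]),ce[i]+[x-18,y-18])
E
```

```text
(588, 266, 3) (425, 493, 3) (168, 132, 3)
[250  91  19  20 285] [258.98596491 100.53333333]
[239 196  18  17 228] [247.39473684 204.        ]
```

View pics/crop.png

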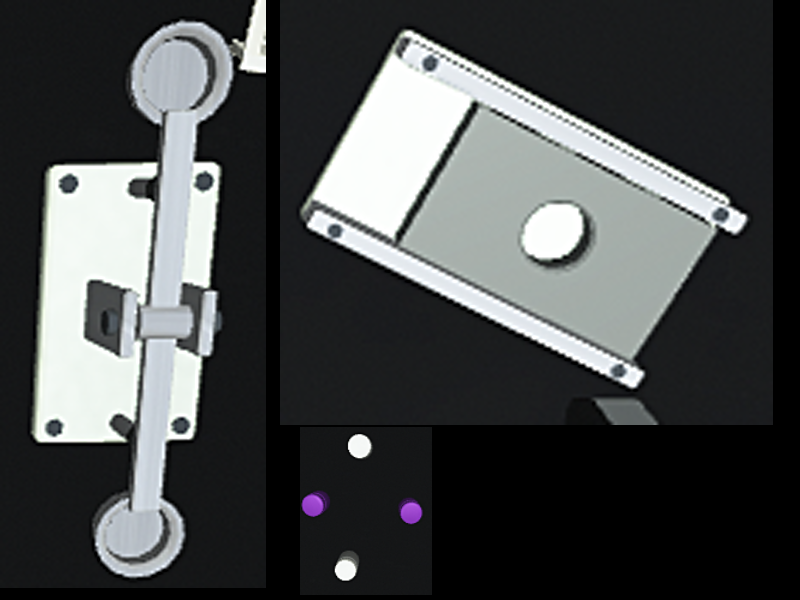

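```bash
cat > geo.py <<'E'
from h import *
np.set_printoptions(precision=1,suppress=True)
P=camera_params('wrist')
# w1 pose: same orientation, translate camera by TCP difference (yaw differs 0.1 deg)
P1=dict(P); s=sense(); d=np.array([429.6,-151.,300.1])-s['tool_pos']
P1['t']=np.array(P['t']).ravel()-np.array(P['R'])@d
f=lambda u,v:(u/2.8+360,v/2.8+50)
k=lambda u,v:((u-280)/3.4+305,v/3.4+155)
print('vials',[atz('wrist',q,46,P)[:2] for q in((259.2,100.7),(247.8,204.3))])
L=atz('wrist',f(181,73),61,P);R=atz('wrist',f(139.5,534),41,P)
print('cups',L,R,np.linalg.norm((L-R)[:2]),(L+R)/2,np.degrees(np.arctan2(-(L-R)[0],(L-R)[1])))
C=np.array([atz('wrist',f(*q),12,P) for q in((45,164),(219,163),(198,441),(34,442))])
print('base',C.mean(0),np.linalg.norm(C-np.roll(C,-1,0),axis=1));v=C[0]+C[1]-C[2]-C[3];print(np.degrees(np.arctan2(-v[0],v[1])))
K=np.array([atz('wrist',k(*q),25,P1) for q in((430,63),(722,215),(619,371),(334,231))])
print('keeper',K.mean(0),np.linalg.norm(K-np.roll(K,-1,0),axis=1));v=K[1]+K[2]-K[0]-K[3];a=np.arctan2(v[1],v[0]);print('yaw',np.degrees(a))
H=atz('wrist',k(557,234),22,P1);e=H-K.mean(0);u=np.array([np.cos(a),np.sin(a)]);print('hole',H,e[:2]@u,e[:2]@[-u[1],u[0]])
print('cam1',ray('wrist',(280,210),P1)[0])
E
python3 geo.py
```

```text
vials [array([437.4, 108. ]), array([438.5,  -5.8])]
cups [598.9 154.   61. ] [634.4 -24.6  41. ] 182.1383871943078 [616.7  64.7  51. ] 11.24369669218013
base [615.8  65.9  12. ] [ 71.6 118.5  72.8 118.5]
10.155887274871242
keeper [ 556.1 -190.4   25. ] [120.5  68.  120.6  68.3]
yaw -18.910072704328893
hole [ 568.4 -193.9   22. ] 12.803526769804769 0.7324385072877622
cam1 [420.7 -81.6 442.1]
```

```bash
python3 - <<'E'
s=open('go.py').read()
s=s.replace("""    v=[float(t) for t in a.split()]; 
""","""  for b in a.split(';'):
    v=[float(t) for t in b.split()]
""").replace("""; p=p+R@dp*200; R=R@""","""
  print('--'); p=p+R@dp*200; R=R@""")
open('go.py','w').write(s)
E
python3 go.py "438.5 -5.8 100 180 0 100.6;438.5 -5.8 14 180 0 100.6" "438.5 -5.8 130 180 0 100.6;480 -10 130 180 0 100.6" "633 -23.2 130 180 0 100.6;633 -23.2 60 180 0 100.6"; cat cmd.json
```

```text
dp [-0.155, -0.182, 1.0] angular [-0.0, 0.0, -0.014]
dp [-0.155, -0.182, 1.43] angular [-0.0, 0.0, -0.014]
--
dp [0.0, 0.0, -0.58] angular [-0.0, 0.0, 0.0]
dp [-0.059, 0.201, -0.58] angular [-0.0, 0.0, 0.0]
--
dp [-0.205, 0.739, 0.0] angular [-0.0, 0.0, 0.0]
dp [-0.205, 0.739, 0.35] angular [-0.0, 0.0, 0.0]
--
{"p": [632.9236648125335, -23.14160565641121, 60.09200000000007], "R": [[-0.1840028167350707, 0.9829257161319771, 5.036285523781182e-17], [0.9829257161319771, 0.18400281673507066, -1.1162965841976667e-16], [-1.1899056916639513e-16, 2.89627739706664e-17, -0.9999999999999999]]}
```

Emit:
step_arm(targets=[{"dp": [-0.155, -0.182, 1.0], "angular": [0, 0, -0.014], "fingers": 0.3}, {"dp": [-0.155, -0.182, 1.0], "angular": [0, 0, -0.014], "fingers": 0.3}, {"dp": [-0.155, -0.182, 1.0], "angular": [0, 0, -0.014], "fingers": 0.3}, {"dp": [-0.155, -0.182, 1.0], "angular": [0, 0, -0.014], "fingers": 0.3}, {"dp": [-0.155, -0.182, 1.0], "angular": [0, 0, -0.014], "fingers": 0.3}, {"dp": [-0.155, -0.182, 1.0], "angular": [0, 0, -0.014], "fingers": 0.3}, {"dp": [-0.155, -0.182, 1.0], "angular": [0, 0, -0.014], "fingers": 0.3}, {"dp": [-0.155, -0.182, 1.0], "angular": [0, 0, -0.014], "fingers": 0.3}])

```text
time: 5.6
tool_pos: [439.6, -5.8, 101.5]
tcp_rot: [179.9, 0.0, 100.6]
ft_force: [-0.3, 0.2, 0.0]
finger_gap: 60.1
grip_force: 0.0
```

Emit:
step_arm(newtons=25, targets=[{"dp": [0, 0, 0.25], "angular": [0, 0, 0], "fingers": 0.3}, {"dp": [0, 0, 0.43], "angular": [0, 0, 0], "fingers": 0.3}, {"dp": [0, 0, 0.43], "angular": [0, 0, 0], "fingers": 0.3}, {"dp": [0, 0, 0.43], "angular": [0, 0, 0], "fingers": 0.6}, {"dp": [0, 0, 0.43], "angular": [0, 0, 0], "fingers": 1}, {"dp": [0, 0, 0.43], "angular": [0, 0, 0], "fingers": 1}, {"dp": [0, 0, 0.43], "angular": [0, 0, 0], "fingers": 1}, {"dp": [0, 0, 0.43], "angular": [0, 0, 0], "fingers": 1}])

```text
time: 6.6
tool_pos: [440.2, -6.0, 16.2]
tcp_rot: [179.8, 0.1, 100.6]
ft_force: [-0.2, -0.5, 5.7]
finger_gap: 20.8
grip_force: 24.2
```

Emit:
step_arm(targets=[{"dp": [0, 0, -0.1], "angular": [0, 0, 0], "fingers": 1}, {"dp": [0, 0, -0.3], "angular": [0, 0, 0], "fingers": 1}, {"dp": [0, 0, -0.58], "angular": [0, 0, 0], "fingers": 1}, {"dp": [-0.059, 0.201, -0.58], "angular": [0, 0, 0], "fingers": 1}, {"dp": [-0.059, 0.201, -0.58], "angular": [0, 0, 0], "fingers": 1}, {"dp": [-0.059, 0.201, -0.58], "angular": [0, 0, 0], "fingers": 1}, {"dp": [-0.059, 0.201, -0.58], "angular": [0, 0, 0], "fingers": 1}, {"dp": [-0.059, 0.201, -0.58], "angular": [0, 0, 0], "fingers": 1}])

```text
time: 7.6
tool_pos: [479.5, -9.9, 129.9]
tcp_rot: [-180.0, -0.0, 100.6]
ft_force: [-0.1, 0.2, -0.6]
finger_gap: 20.5
grip_force: 25.0
```

```bash
python3 - <<'E'
from h import *
np.set_printoptions(precision=2,suppress=True)
s=sense();print(s['time'],s['tool_pos'],s['tcp_rot'],s['ft_force'],s['finger_gap'])
P=camera_params('wrist');im=snapshot('wrist');b=snapshot('scene');cv2.imwrite('pics/w3.png',im)
x,y=map(int,px('scene',s['tool_pos']));print(x,y)
A=cv2.resize(im[200:420,170:390],None,fx=1.9,fy=1.9)
B=cv2.resize(b[y-50:y+50,x-45:x+45],None,fx=4.1,fy=4.1)
n=min(A.shape[0],B.shape[0]);cv2.imwrite('pics/g1.png',np.hstack([A[:n],B[:n]]));print(A.shape,B.shape)
E
```

```text
7.6 [479.54  -9.94 129.91] [-179.97   -0.01  100.6 ] [-0.15  0.21 -0.65] 20.461005271775132
348 196
(418, 418, 3) (410, 369, 3)
```

View pics/g1.png

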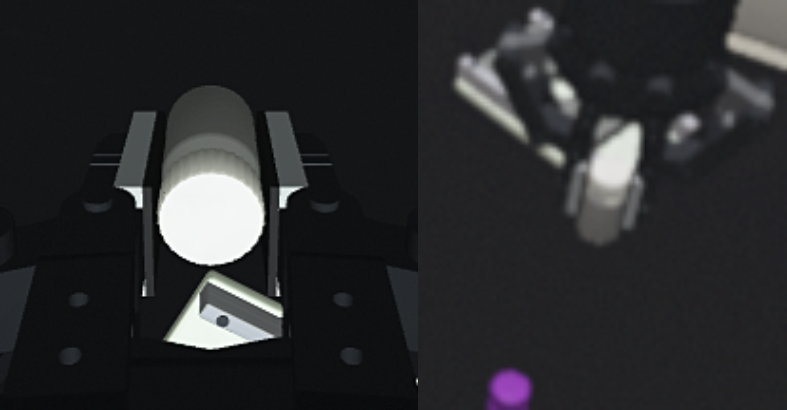

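The vial is held straight. Now the right (low) cup.

Emit:
step_arm(targets=[{"dp": [-0.205, 0.739, 0], "angular": [0, 0, 0], "fingers": 1}, {"dp": [-0.205, 0.739, 0], "angular": [0, 0, 0], "fingers": 1}, {"dp": [-0.205, 0.739, 0], "angular": [0, 0, 0], "fingers": 1}, {"dp": [-0.205, 0.739, 0], "angular": [0, 0, 0], "fingers": 1}, {"dp": [-0.205, 0.739, 0.1], "angular": [0, 0, 0], "fingers": 1}, {"dp": [-0.205, 0.739, 0.2], "angular": [0, 0, 0], "fingers": 1}, {"dp": [-0.205, 0.739, 0.3], "angular": [0, 0, 0], "fingers": 1}, {"dp": [-0.205, 0.739, 0.35], "angular": [0, 0, 0], "fingers": 1}])

```text
time: 8.7
tool_pos: [631.1, -22.9, 57.4]
tcp_rot: [-179.8, -0.1, 100.6]
ft_force: [-0.3, 1.2, 0.3]
finger_gap: 20.5
grip_force: 25.1
```

```bash
python3 - <<'E'
from h import *
s=sense();print(s['time'],s['tool_pos'],s['ft_force'])
P=camera_params('wrist');im=snapshot('wrist');b=snapshot('scene')
x,y=map(int,px('scene',s['tool_pos']))
A=cv2.resize(im[200:420,170:390],None,fx=1.9,fy=1.9)
B=cv2.resize(b[y-50:y+50,x-45:x+45],None,fx=4.1,fy=4.1)
n=min(A.shape[0],B.shape[0]);cv2.imwrite('pics/g2.png',np.hstack([A[:n],B[:n]]))
E
```

```text
8.7 [631.12500666 -22.9388431   57.44249361] [-0.25002597  1.19464281  0.33479601]
```

View pics/g2.png

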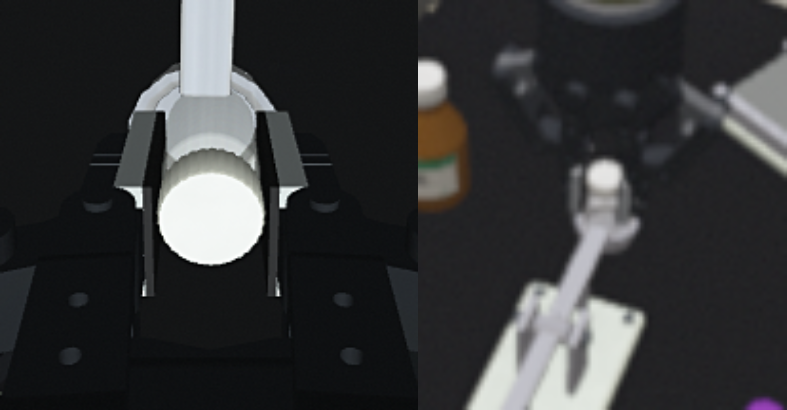

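In the picture, the vial stands in the mouth of the right cup, nearly centred. I'll lower it gently.

Emit:
step_arm(targets=[{"dp": [0, 0, 0.01], "angular": [0, 0, 0], "fingers": 1}, {"dp": [0, 0, 0.02], "angular": [0, 0, 0], "fingers": 1}, {"dp": [0, 0, 0.03], "angular": [0, 0, 0], "fingers": 1}, {"dp": [0, 0, 0.04], "angular": [0, 0, 0], "fingers": 1}, {"dp": [0, 0, 0.05], "angular": [0, 0, 0], "fingers": 1}, {"dp": [0, 0, 0.05], "angular": [0, 0, 0], "fingers": 1}, {"dp": [0, 0, 0.05], "angular": [0, 0, 0], "fingers": 1}, {"dp": [0, 0, 0.05], "angular": [0, 0, 0], "fingers": 1}])

```text
time: 9.8
tool_pos: [632.1, -22.9, 50.3]
tcp_rot: [-179.9, -0.0, 100.6]
ft_force: [-6.3, 0.9, -0.2]
finger_gap: 20.8
grip_force: 25.3
```

Emit:
step_arm(targets=[{"dp": [0, -0.008, 0], "angular": [0, 0, 0], "fingers": 1}, {"dp": [0, -0.012, 0], "angular": [0, 0, 0], "fingers": 1}, {"dp": [0, -0.012, 0], "angular": [0, 0, 0], "fingers": 1}, {"dp": [0, -0.012, 0], "angular": [0, 0, 0], "fingers": 1}, {"dp": [0, -0.012, 0.003], "angular": [0, 0, 0], "fingers": 1}, {"dp": [0, -0.012, 0.005], "angular": [0, 0, 0], "fingers": 1}, {"dp": [0, -0.012, 0.005], "angular": [0, 0, 0], "fingers": 1}, {"dp": [0, -0.012, 0.005], "angular": [0, 0, 0], "fingers": 1}])

```text
time: 10.8
tool_pos: [630.6, -23.6, 49.1]
tcp_rot: [-180.0, -0.0, 100.6]
ft_force: [-0.2, 0.0, -0.4]
finger_gap: 20.4
grip_force: 25.1
```

Emit:
step_arm(targets=[{"dp": [0, 0, 0.004], "angular": [0, 0, 0], "fingers": 1}, {"dp": [0, 0, 0.008], "angular": [0, 0, 0], "fingers": 1}, {"dp": [0, 0, 0.008], "angular": [0, 0, 0], "fingers": 1}, {"dp": [0, 0, 0.008], "angular": [0, 0, 0], "fingers": 1}, {"dp": [0, 0, 0.008], "angular": [0, 0, 0], "fingers": 1}, {"dp": [0, 0, 0.008], "angular": [0, 0, 0], "fingers": 1}, {"dp": [0, 0, 0.008], "angular": [0, 0, 0], "fingers": 1}, {"dp": [0, 0, 0.008], "angular": [0, 0, 0], "fingers": 1}])

```text
time: 11.8
tool_pos: [630.8, -23.7, 48.0]
tcp_rot: [180.0, 0.0, 100.6]
ft_force: [-3.0, -1.6, 6.3]
finger_gap: 20.9
grip_force: 25.7
```

Emit:
step_arm(targets=[{"dp": [0, 0, -0.003], "angular": [0, 0, 0], "fingers": 1}, {"dp": [0, 0, -0.003], "angular": [0, 0, 0], "fingers": 0.3}, {"dp": [0, 0, -0.003], "angular": [0, 0, 0], "fingers": 0.3}, {"dp": [0, 0, -0.003], "angular": [0, 0, 0], "fingers": 0.3}, {"dp": [0, 0, -0.003], "angular": [0, 0, 0], "fingers": 0.3}, {"dp": [0, 0, -0.15], "angular": [0, 0, 0], "fingers": 0.3}, {"dp": [0, 0, -0.35], "angular": [0, 0, 0], "fingers": 0.3}, {"dp": [0, 0, -0.5], "angular": [0, 0, 0], "fingers": 0.3}])

```text
time: 12.8
tool_pos: [631.0, -23.7, 149.4]
tcp_rot: [179.9, 0.0, 100.6]
ft_force: [-0.6, 0.2, -0.0]
finger_gap: 59.8
grip_force: 0.0
```

```bash
python3 - <<'E'
import json,numpy as np
c=json.load(open('cmd.json'));R=np.array(c['R']);c['p']=(np.array(c['p'])+R@(200*np.array([0,-.012,.05+.005+.008-.5]))).tolist();json.dump(c,open('cmd.json','w'));print(c['p'])
E
python3 go.py "437.4 108 155 180 0 100.6;437.4 108 90 180 0 100.6" "437.4 108 14 180 0 100.6" "437.4 108 155 180 0 100.6" "596.5 153.5 155 180 0 100.6;598.5 153.5 90 180 0 100.6"
```

```text
[630.5646430938167, -23.583212416575368, 147.49200000000008]
dp [0.824, -0.828, -0.038] angular [-0.0, 0.0, 0.0]
dp [0.824, -0.828, 0.287] angular [-0.0, 0.0, 0.0]
--
dp [0.0, -0.0, 0.38] angular [-0.0, 0.0, 0.0]
--
dp [0.0, -0.0, -0.705] angular [-0.0, 0.0, 0.0]
--
dp [0.078, 0.824, 0.0] angular [-0.0, 0.0, 0.0]
dp [0.076, 0.833, 0.325] angular [-0.0, 0.0, 0.0]
--
```

Emit:
step_arm(targets=[{"dp": [0.824, -0.828, -0.038], "angular": [0, 0, 0], "fingers": 0.3}, {"dp": [0.824, -0.828, -0.038], "angular": [0, 0, 0], "fingers": 0.3}, {"dp": [0.824, -0.828, -0.038], "angular": [0, 0, 0], "fingers": 0.3}, {"dp": [0.824, -0.828, -0.038], "angular": [0, 0, 0], "fingers": 0.3}, {"dp": [0.824, -0.828, -0.038], "angular": [0, 0, 0], "fingers": 0.3}, {"dp": [0.824, -0.828, 0.287], "angular": [0, 0, 0], "fingers": 0.3}, {"dp": [0.824, -0.828, 0.287], "angular": [0, 0, 0], "fingers": 0.3}, {"dp": [0.824, -0.828, 0.287], "angular": [0, 0, 0], "fingers": 0.3}])

```text
time: 13.8
tool_pos: [438.2, 107.6, 91.1]
tcp_rot: [-180.0, 0.0, 100.6]
ft_force: [0.2, 0.4, 0.7]
finger_gap: 60.0
grip_force: 0.0
```

Emit:
step_arm(targets=[{"dp": [0, 0, 0.2], "angular": [0, 0, 0], "fingers": 0.3}, {"dp": [0, 0, 0.38], "angular": [0, 0, 0], "fingers": 0.3}, {"dp": [0, 0, 0.38], "angular": [0, 0, 0], "fingers": 0.3}, {"dp": [0, 0, 0.38], "angular": [0, 0, 0], "fingers": 0.6}, {"dp": [0, 0, 0.38], "angular": [0, 0, 0], "fingers": 1}, {"dp": [0, 0, 0.38], "angular": [0, 0, 0], "fingers": 1}, {"dp": [0, 0, 0.38], "angular": [0, 0, 0], "fingers": 1}, {"dp": [0, 0, 0.38], "angular": [0, 0, 0], "fingers": 1}])

```text
time: 14.8
tool_pos: [439.6, 108.2, 16.5]
tcp_rot: [179.8, 0.0, 100.6]
ft_force: [-1.2, -1.3, 8.7]
finger_gap: 20.3
grip_force: 24.2
```

Emit:
step_arm(targets=[{"dp": [0, 0, -0.1], "angular": [0, 0, 0], "fingers": 1}, {"dp": [0, 0, -0.3], "angular": [0, 0, 0], "fingers": 1}, {"dp": [0, 0, -0.5], "angular": [0, 0, 0], "fingers": 1}, {"dp": [0, 0, -0.705], "angular": [0, 0, 0], "fingers": 1}, {"dp": [0, 0, -0.705], "angular": [0, 0, 0], "fingers": 1}, {"dp": [0, 0, -0.705], "angular": [0, 0, 0], "fingers": 1}, {"dp": [0, 0, -0.705], "angular": [0, 0, 0], "fingers": 1}, {"dp": [0, 0, -0.705], "angular": [0, 0, 0], "fingers": 1}])

```text
time: 15.8
tool_pos: [436.7, 107.8, 153.9]
tcp_rot: [-179.9, -0.0, 100.6]
ft_force: [0.4, 0.6, -0.5]
finger_gap: 20.4
grip_force: 24.7
```

```bash
python3 - <<'E'
from h import *
np.set_printoptions(precision=1,suppress=True)
s=sense();print(s['time'],s['tool_pos'],s['ft_force'],s['finger_gap'])
P=camera_params('wrist');im=snapshot('wrist');cv2.imwrite('pics/w4.png',im)
# other vial standing in right cup?
x,y=px('wrist',[631,-23.5,70],P);print(x,y)
for r in masks_of('wrist','vial_a')[:5]: print(round(r['conf'],2),np.array(r['at']),np.median(im[r['pixels']],0))
E
```

```text
15.8 [436.7 107.8 153.9] [ 0.4  0.6 -0.5] 20.369043256917298
491.7355723750249 422.6158739308461
0.84 [280.8 294.6] [191.  202.5 198. ]
0.84 [336. 266.] [78. 25. 57.]
0.64 [490.  261.9] [230. 225. 217.]
0.56 [219.7 262.5] [100.  30.  72.]
```

View pics/w4.png

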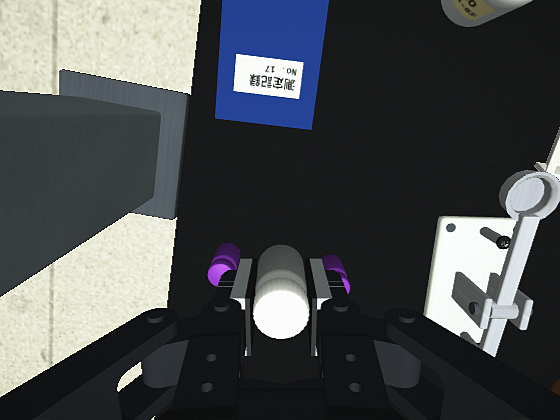

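The second vial is held straight. The left cup, up, is at about (530,193), and I'll use it to refine the position.

```bash
python3 - <<'E'
from h import *
P=camera_params('wrist')
print(atz('wrist',(530,193.5),61,P)); im=cv2.imread('pics/w4.png')
g=cv2.cvtColor(im[160:230,480:560],cv2.COLOR_BGR2GRAY)
m=(g>80).astype(np.uint8); ys,xs=np.nonzero(m)
for r in range(5,66,5):
    q=np.nonzero(m[r])[0]; print(r+160,q.min()+480 if len(q) else None,q.max()+480 if len(q) else None)
E
```

```text
[599.53179533 155.96174991  61.        ]
165 534 559
170 524 559
175 512 559
180 506 559
185 502 559
190 500 559
195 507 559
200 505 559
205 505 556
210 506 553
215 510 547
220 480 539
225 480 537
```

Emit:
step_arm(targets=[{"dp": [0.076, 0.4, 0], "angular": [0, 0, 0], "fingers": 1}, {"dp": [0.076, 0.824, 0], "angular": [0, 0, 0], "fingers": 1}, {"dp": [0.076, 0.824, 0], "angular": [0, 0, 0], "fingers": 1}, {"dp": [0.076, 0.824, 0], "angular": [0, 0, 0], "fingers": 1}, {"dp": [0.076, 0.833, 0.1], "angular": [0, 0, 0], "fingers": 1}, {"dp": [0.076, 0.833, 0.2], "angular": [0, 0, 0], "fingers": 1}, {"dp": [0.076, 0.833, 0.325], "angular": [0, 0, 0], "fingers": 1}, {"dp": [0.076, 0.833, 0.325], "angular": [0, 0, 0], "fingers": 1}])

```text
time: 16.9
tool_pos: [595.0, 152.9, 86.3]
tcp_rot: [-179.6, -0.0, 100.6]
ft_force: [0.1, -0.1, -0.0]
finger_gap: 20.7
grip_force: 24.8
```

Emit:
step_arm(targets=[{"dp": [0, 0, 0.03], "angular": [0, 0, 0], "fingers": 1}, {"dp": [0, 0, 0.06], "angular": [0, 0, 0], "fingers": 1}, {"dp": [0, 0, 0.06], "angular": [0, 0, 0], "fingers": 1}, {"dp": [0, 0, 0.06], "angular": [0, 0, 0], "fingers": 1}, {"dp": [0, 0, 0.06], "angular": [0, 0, 0], "fingers": 1}, {"dp": [0, 0, 0.06], "angular": [0, 0, 0], "fingers": 1}, {"dp": [0, 0, 0.06], "angular": [0, 0, 0], "fingers": 1}, {"dp": [0, 0, 0.06], "angular": [0, 0, 0], "fingers": 1}])

```text
time: 17.9
tool_pos: [598.5, 153.5, 78.1]
tcp_rot: [180.0, -0.0, 100.6]
ft_force: [0.5, 0.4, -0.2]
finger_gap: 20.7
grip_force: 24.8
```

```bash
python3 - <<'E'
from h import *
s=sense();print(s['time'],s['tool_pos'],s['ft_force'])
P=camera_params('wrist');im=snapshot('wrist');b=snapshot('scene')
x,y=map(int,px('scene',s['tool_pos']))
A=cv2.resize(im[200:420,170:390],None,fx=1.9,fy=1.9)
B=cv2.resize(b[y-50:y+50,x-45:x+45],None,fx=4.1,fy=4.1)
n=min(A.shape[0],B.shape[0]);cv2.imwrite('pics/g3.png',np.hstack([A[:n],B[:n]]))
E
```

```text
17.9 [598.45036236 153.51881308  78.10964056] [ 0.45675893  0.35983934 -0.17938439]
```

View pics/g3.png

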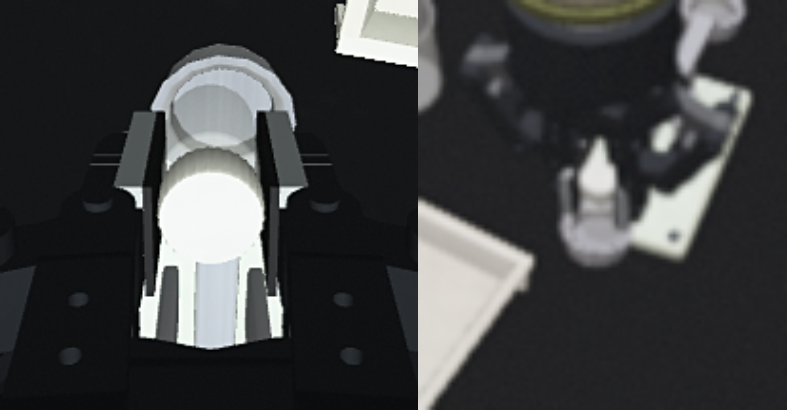

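The cup rim spans crop columns 151–296, centre about 223, against the vial at 211. So I shift about 2.5 mm toward +tool y and lower.

Emit:
step_arm(targets=[{"dp": [0.003, 0.013, 0], "angular": [0, 0, 0], "fingers": 1}, {"dp": [0.003, 0.013, 0.01], "angular": [0, 0, 0], "fingers": 1}, {"dp": [0.003, 0.013, 0.02], "angular": [0, 0, 0], "fingers": 1}, {"dp": [0.003, 0.013, 0.03], "angular": [0, 0, 0], "fingers": 1}, {"dp": [0.003, 0.013, 0.04], "angular": [0, 0, 0], "fingers": 1}, {"dp": [0.003, 0.013, 0.05], "angular": [0, 0, 0], "fingers": 1}, {"dp": [0.003, 0.013, 0.05], "angular": [0, 0, 0], "fingers": 1}, {"dp": [0.003, 0.013, 0.05], "angular": [0, 0, 0], "fingers": 1}])

```text
time: 19.0
tool_pos: [600.9, 154.6, 68.2]
tcp_rot: [180.0, -0.0, 100.6]
ft_force: [0.1, 0.2, 0.0]
finger_gap: 21.1
grip_force: 24.9
```

Emit:
step_arm(targets=[{"dp": [0, 0, 0.01], "angular": [0, 0, 0], "fingers": 1}, {"dp": [0, 0, 0.02], "angular": [0, 0, 0], "fingers": 1}, {"dp": [0, 0, 0.03], "angular": [0, 0, 0], "fingers": 1}, {"dp": [0, 0, 0.04], "angular": [0, 0, 0], "fingers": 1}, {"dp": [0, 0, 0.05], "angular": [0, 0, 0], "fingers": 1}, {"dp": [0, 0, 0.055], "angular": [0, 0, 0], "fingers": 1}, {"dp": [0, 0, 0.055], "angular": [0, 0, 0], "fingers": 1}, {"dp": [0, 0, 0.055], "angular": [0, 0, 0], "fingers": 1}])

```text
time: 20.0
tool_pos: [600.8, 154.6, 57.1]
tcp_rot: [-180.0, -0.0, 100.6]
ft_force: [-0.3, 0.0, 0.4]
finger_gap: 20.5
grip_force: 24.9
```

```bash
python3 - <<'E'
from h import *
np.set_printoptions(precision=1,suppress=True)
s=sense();print(s['ft_force'],s['wrist_torque'])
im=snapshot('scene')
x,y=map(int,px('scene',[616,65,50]));cv2.imwrite('pics/bal.png',cv2.resize(im[y-65:y+75,x-80:x+80],None,fx=4,fy=4))
E
```

```text
[-0.3  0.   0.4] [-0.1  0.  -0. ]
```

View pics/bal.png

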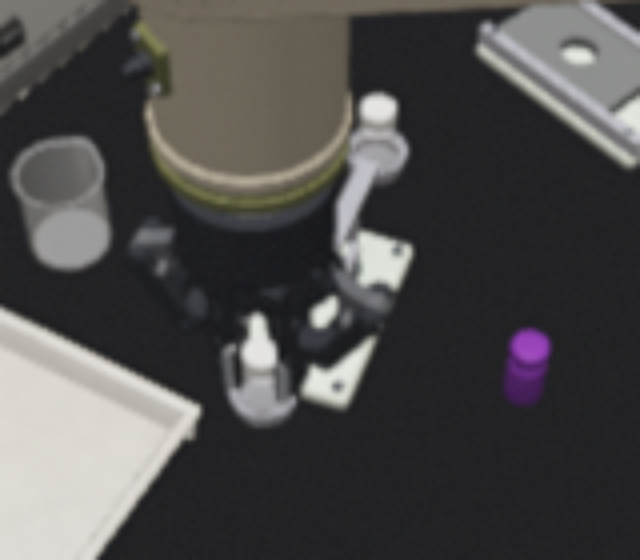

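Both vials sit in their cups with the beam near level. That was the last picture I may view, so from here I go by numbers. I'll let go and raise.

Emit:
step_arm(targets=[{"dp": [0, 0, 0], "angular": [0, 0, 0], "fingers": 0.3}, {"dp": [0, 0, 0], "angular": [0, 0, 0], "fingers": 0.3}, {"dp": [0, 0, 0], "angular": [0, 0, 0], "fingers": 0.3}, {"dp": [0, 0, 0], "angular": [0, 0, 0], "fingers": 0.3}, {"dp": [0, 0, -0.15], "angular": [0, 0, 0], "fingers": 0.3}, {"dp": [0, 0, -0.4], "angular": [0, 0, 0], "fingers": 0.3}, {"dp": [0, 0, -0.7], "angular": [0, 0, 0], "fingers": 0.3}, {"dp": [0, 0, -1], "angular": [0, 0, 0], "fingers": 0.3}])

```text
time: 21.05
tool_pos: [600.6, 154.5, 258.8]
tcp_rot: [-180.0, -0.0, 100.6]
ft_force: [1.4, 0.2, 0.7]
finger_gap: 59.4
grip_force: 0.0
```

```bash
python3 - <<'E'
import json,numpy as np
c=json.load(open('cmd.json'));R=np.array(c['R']);c['p']=(np.array(c['p'])+R@(200*np.array([.003,.013,.06+.05+.055-1]))).tolist();json.dump(c,open('cmd.json','w'));print(c['p'])
E
python3 go.py "520 65 290 180 0 100.6"
```

```text
[600.872266969538, 154.595582057106, 257.09200000000004]
dp [-0.366, -0.48, -0.165] angular [-0.0, 0.0, 0.0]
--
```

```bash
python3 - <<'E'
import json,numpy as np
c=json.load(open('cmd.json'));c['p']=[600.872,154.596,257.092];json.dump(c,open('cmd.json','w'))
E
python3 go.py "480 5 300 180 0 100.6"
```

```text
dp [-0.624, -0.732, -0.215] angular [-0.0, 0.0, 0.0]
--
```

Emit:
step_arm(targets=[{"dp": [-0.624, -0.732, -0.215], "angular": [0, 0, 0], "fingers": 0.3}, {"dp": [-0.624, -0.732, -0.215], "angular": [0, 0, 0], "fingers": 0.3}, {"dp": [-0.624, -0.732, -0.215], "angular": [0, 0, 0], "fingers": 0.3}, {"dp": [-0.624, -0.732, -0.215], "angular": [0, 0, 0], "fingers": 0.3}, {"dp": [-0.624, -0.732, -0.215], "angular": [0, 0, 0], "fingers": 0.3}, {"dp": [-0.624, -0.732, -0.215], "angular": [0, 0, 0], "fingers": 0.3}, {"dp": [-0.624, -0.732, -0.215], "angular": [0, 0, 0], "fingers": 0.3}, {"dp": [-0.624, -0.732, -0.215], "angular": [0, 0, 0], "fingers": 0.3}])

```text
time: 22.05
tool_pos: [480.1, 5.6, 299.5]
tcp_rot: [-179.9, -0.0, 100.7]
ft_force: [0.7, -0.1, 0.3]
finger_gap: 59.8
grip_force: 0.0
```

```bash
cat > two.py <<'E'
from h import *
np.set_printoptions(precision=1,suppress=True)
s=sense();print(s['time'],s['tool_pos'])
P=camera_params('wrist');im=snapshot('wrist');snapshot('top');sc=snapshot('scene');cv2.imwrite('pics/w5.png',im);cv2.imwrite('pics/s5.png',sc)
for nm,X in(('L',(601,154.2)),('R',(630,-23.5))):
    # expected cap-top centre for cup down (z=77) / up (z=97)
    print(nm,'down',np.array(px('wrist',[*X,77],P)),'up',np.array(px('wrist',[*X,97],P)),'scene down',np.array(px('scene',[*X,77])),'up',np.array(px('scene',[*X,97])))
for cam in('wrist','scene'):
  for r in masks_of(cam,'vial_a')[:8]:
    ys,xs=np.nonzero(r['pixels']); print(cam,round(r['conf'],2),np.array(r['at']),xs.min(),xs.max(),ys.min(),ys.max(),np.median((im if cam=='wrist' else sc)[r['pixels']],0))
  print(cam,[(round(r['conf'],2),np.array(r['at'])) for r in pinpoint(cam,'vial_a')])
E
python3 two.py
```

```text
22.05 [480.1   5.6 299.5]
L down [435.4  52.9] up [444.8  49.3] scene down [258.9 243.6] up [258.6 238. ]
R down [411.6 234.4] up [418.5 240.8] scene down [287.3 183.7] up [287.5 177.8]
wrist 0.95 [405.4 234.4] 391 419 216 246 [180. 180. 174.]
wrist 0.8 [435.8  53.8] 417 455 43 68 [209. 209. 201.]
wrist 0.62 [213.9 123.9] 207 230 115 132 [200.  62. 149.]
wrist 0.53 [297.5 132.3] 289 307 124 143 [203.  66. 153.]
wrist [(0.97, array([219. , 121.9])), (0.77, array([426.8,  53.6])), (0.72, array([298.2, 129.6])), (0.56, array([399.2, 222.1]))]
scene 0.65 [366.5 258.8] 357 370 252 270 [107.   38.   84.5]
scene 0.6 [258.5 243.5] 254 263 235 253 [171. 168. 169.]
scene 0.49 [326.8 242.3] 319 329 237 255 [109.5  37.   86. ]
scene [(0.55, array([361.9, 265.6])), (0.54, array([257.6, 251.4])), (0.51, array([322.6, 248. ])), (0.5, array([288.7, 197.1])), (0.48, array([286.1, 198.5]))]
```

```bash
python3 - <<'E'
from h import *
np.set_printoptions(precision=1,suppress=True)
P=camera_params('wrist');im=cv2.imread('pics/w5.png');sc=cv2.imread('pics/s5.png')
c=np.array([615.5,65.3]);a=np.radians(9.3);yb=np.array([-np.sin(a),np.cos(a)])
for h in(1,-1):
  T=[]
  for s in(1,-1):
    th=0.11*h  # h=1: left (+y) down
    T.append(np.r_[c+s*90*yb+yb*46*np.sin(th), 41-10*h*s+46*np.cos(th)])
  for cam,Q in(('wrist',P),('scene',None)):
    q=[np.array(px(cam,t,Q)) for t in T];print('left down' if h>0 else 'right down',cam,*q,'diff',q[1]-q[0])
for I,rois in((im,((405,30,470,80),(380,205,430,255))),(sc,((245,225,275,262),(275,165,300,210)))):
  for x0,y0,x1,y1 in rois:
    g=cv2.cvtColor(I[y0:y1,x0:x1],cv2.COLOR_BGR2GRAY)
    for th in(205,225,240):
      n,l,st,ce=cv2.connectedComponentsWithStats((g>th).astype(np.uint8));
      if n>1:
        i=1+st[1:,4].argmax();print(th,ce[i]+[x0,y0],st[i][:4]+[x0,y0,0,0],st[i][4])
E
```

```text
left down wrist [435.6  46.3] [419.  235.1] diff [-16.7 188.7]
left down scene [258.  245.6] [286.8 179.3] diff [ 28.8 -66.2]
right down wrist [443.4  54.7] [410.9 237.8] diff [-32.5 183.1]
right down scene [259.5 236.2] [288.  182.3] diff [ 28.4 -53.8]
205 [453.3  49.3] [434  30  36  37] 852
225 [453.3  49.5] [434  30  36  37] 826
240 [447.9  54. ] [434  30  36  37] 521
205 [411.3 238.3] [403 230  18  17] 236
225 [411.3 238.4] [403 231  18  16] 232
240 [411.3 238.3] [403 231  18  16] 227
205 [271.5 240.9] [267 225   8  28] 147
225 [271.1 243.7] [268 235   7  17] 98
205 [287.2 182.9] [284 181   8   5] 31
225 [287.4 182.7] [285 181   6   4] 18
```

The right cup's cap matches the "right down" prediction in both cameras: wrist (411.3,238.3) and scene (287.4,182.7). The left cap edge also fits "left up". So the right-cup vial is the heavier. I'll fetch it with the tool tilted to match the cup.

```bash
python3 go.py "631.2 -32.7 115 180 -6.3 100.6" "630.4 -25.4 48.3 180 -6.3 100.6" "631.2 -32.7 135 180 -6.3 100.6" "568 -194.5 120 180 0 71.1;568 -194.5 60 180 0 71.1"
```

```text
dp [-0.324, 0.709, 0.925] angular [-0.0, 0.035, 0.0]
--
dp [-0.001, 0.003, 0.336] angular [-0.0, 0.0, 0.0]
--
dp [0.012, -0.003, -0.435] angular [-0.0, 0.0, 0.0]
--
dp [-0.741, -0.46, -0.006] angular [-0.009, -0.034, 0.164]
dp [-0.774, -0.46, 0.292] angular [-0.009, -0.034, 0.164]
--
```

Emit:
step_arm(targets=[{"dp": [-0.324, 0.709, 0.3], "angular": [0, 0.035, 0], "fingers": 0.3}, {"dp": [-0.324, 0.709, 0.3], "angular": [0, 0.035, 0], "fingers": 0.3}, {"dp": [-0.324, 0.709, 0.3], "angular": [0, 0.035, 0], "fingers": 0.3}, {"dp": [-0.324, 0.709, 0.6], "angular": [0, 0.035, 0], "fingers": 0.3}, {"dp": [-0.324, 0.709, 0.925], "angular": [0, 0.035, 0], "fingers": 0.3}, {"dp": [-0.324, 0.709, 0.925], "angular": [0, 0.035, 0], "fingers": 0.3}, {"dp": [-0.324, 0.709, 0.925], "angular": [0, 0.035, 0], "fingers": 0.3}, {"dp": [-0.324, 0.709, 0.925], "angular": [0, 0.035, 0], "fingers": 0.3}])

```text
time: 23.4
tool_pos: [633.8, -33.0, 119.5]
tcp_rot: [179.7, -6.2, 100.6]
ft_force: [-0.3, 0.8, 0.1]
finger_gap: 60.2
grip_force: 0.0
```

Emit:
step_arm(newtons=20, targets=[{"dp": [0, 0.003, 0.1], "angular": [0, 0, 0], "fingers": 0.3}, {"dp": [0, 0.003, 0.2], "angular": [0, 0, 0], "fingers": 0.3}, {"dp": [0, 0.003, 0.3], "angular": [0, 0, 0], "fingers": 0.3}, {"dp": [-0.001, 0.003, 0.336], "angular": [0, 0, 0], "fingers": 0.3}, {"dp": [-0.001, 0.003, 0.336], "angular": [0, 0, 0], "fingers": 0.3}, {"dp": [-0.001, 0.003, 0.336], "angular": [0, 0, 0], "fingers": 0.5}, {"dp": [-0.001, 0.003, 0.336], "angular": [0, 0, 0], "fingers": 0.7}, {"dp": [-0.001, 0.003, 0.336], "angular": [0, 0, 0], "fingers": 1}])

```text
time: 24.4
tool_pos: [631.2, -25.7, 49.2]
tcp_rot: [179.9, -6.3, 100.6]
ft_force: [1.2, -0.5, 1.4]
finger_gap: 21.0
grip_force: 21.1
```

Emit:
step_arm(newtons=25, targets=[{"dp": [0, -0.003, 0], "angular": [0, 0, 0], "fingers": 1}, {"dp": [0, -0.003, 0], "angular": [0, 0, 0], "fingers": 1}, {"dp": [0, -0.003, -0.05], "angular": [0, 0, 0], "fingers": 1}, {"dp": [0.012, -0.003, -0.1], "angular": [0, 0, 0], "fingers": 1}, {"dp": [0.012, -0.003, -0.2], "angular": [0, 0, 0], "fingers": 1}, {"dp": [0.012, -0.003, -0.3], "angular": [0, 0, 0], "fingers": 1}, {"dp": [0.012, -0.003, -0.435], "angular": [0, 0, 0], "fingers": 1}, {"dp": [0.012, -0.003, -0.435], "angular": [0, 0, 0], "fingers": 1}])

```text
time: 25.4
tool_pos: [633.7, -33.3, 139.3]
tcp_rot: [179.6, -6.2, 100.6]
ft_force: [-0.1, -0.3, -1.0]
finger_gap: 20.7
grip_force: 24.6
```

Emit:
step_arm(targets=[{"dp": [-0.741, -0.46, -0.006], "angular": [-0.009, -0.034, 0.164], "fingers": 1}, {"dp": [-0.741, -0.46, -0.006], "angular": [-0.009, -0.034, 0.164], "fingers": 1}, {"dp": [-0.741, -0.46, -0.006], "angular": [-0.009, -0.034, 0.164], "fingers": 1}, {"dp": [-0.741, -0.46, -0.006], "angular": [-0.009, -0.034, 0.164], "fingers": 1}, {"dp": [-0.741, -0.46, -0.006], "angular": [-0.009, -0.034, 0.164], "fingers": 1}, {"dp": [-0.752, -0.46, 0.1], "angular": [-0.009, -0.034, 0.164], "fingers": 1}, {"dp": [-0.763, -0.46, 0.2], "angular": [-0.009, -0.034, 0.164], "fingers": 1}, {"dp": [-0.774, -0.46, 0.292], "angular": [-0.009, -0.034, 0.164], "fingers": 1}])

```text
time: 26.4
tool_pos: [567.9, -193.4, 58.4]
tcp_rot: [-179.9, -0.1, 71.1]
ft_force: [-0.2, -0.0, -0.6]
finger_gap: 20.4
grip_force: 24.8
```

```bash
python3 - <<'E'
from h import *
np.set_printoptions(precision=2,suppress=True)
s=sense();print(s['time'],s['tool_pos'],s['tcp_rot'],s['ft_force'],s['finger_gap'])
P=camera_params('wrist');im=snapshot('wrist');cv2.imwrite('pics/w6.png',im)
for n in('vial_a','carrier_mid','keeper'):
  for r in masks_of('wrist',n)[:3]:
    ys,xs=np.nonzero(r['pixels']); print(n,round(r['conf'],2),np.array(r['at']),xs.min(),xs.max(),ys.min(),ys.max())
# tilt of held vial: left/right edges at some rows
g=cv2.cvtColor(im,cv2.COLOR_BGR2GRAY)
print('hole predicted',px('wrist',[568,-194.5,22],P))
E
```

```text
26.4 [ 567.85 -193.44   58.38] [-179.93   -0.06   71.14] [-0.23 -0.02 -0.62] 20.401626758999367
vial_a 0.95 [280.9 291.7] 253 307 243 334
carrier_mid 0.83 [236.6 228.5] 116 391 171 316
keeper 0.83 [239.6 223.2] 115 393 171 316
hole predicted [np.float64(280.27944984647337), np.float64(251.4147522466147)]
```

Emit:
step_arm(targets=[{"dp": [0, 0, 0.03], "angular": [0, 0, 0], "fingers": 1}, {"dp": [0, 0, 0.06], "angular": [0, 0, 0], "fingers": 1}, {"dp": [0, 0, 0.08], "angular": [0, 0, 0], "fingers": 1}, {"dp": [0, 0, 0.09], "angular": [0, 0, 0], "fingers": 1}, {"dp": [0, 0, 0.1], "angular": [0, 0, 0], "fingers": 1}, {"dp": [0, 0, 0.105], "angular": [0, 0, 0], "fingers": 1}, {"dp": [0, 0, 0.11], "angular": [0, 0, 0], "fingers": 1}, {"dp": [0, 0, 0.11], "angular": [0, 0, 0], "fingers": 1}])

```text
time: 27.6
tool_pos: [567.9, -194.5, 38.0]
tcp_rot: [-180.0, -0.0, 71.1]
ft_force: [0.4, -0.3, -0.6]
finger_gap: 20.5
grip_force: 24.8
```

Emit:
step_arm(targets=[{"dp": [0, 0, 0.002], "angular": [0, 0, 0], "fingers": 1}, {"dp": [0, 0, 0.004], "angular": [0, 0, 0], "fingers": 1}, {"dp": [0, 0, 0.006], "angular": [0, 0, 0], "fingers": 1}, {"dp": [0, 0, 0.008], "angular": [0, 0, 0], "fingers": 1}, {"dp": [0, 0, 0.01], "angular": [0, 0, 0], "fingers": 1}, {"dp": [0, 0, 0.012], "angular": [0, 0, 0], "fingers": 1}, {"dp": [0, 0, 0.012], "angular": [0, 0, 0], "fingers": 1}, {"dp": [0, 0, 0.012], "angular": [0, 0, 0], "fingers": 1}])

```text
time: 28.6
tool_pos: [567.9, -194.5, 35.6]
tcp_rot: [-180.0, -0.0, 71.0]
ft_force: [0.3, 0.4, -0.8]
finger_gap: 20.5
grip_force: 24.8
```

Emit:
step_arm(targets=[{"dp": [0, 0, 0.002], "angular": [0, 0, 0], "fingers": 1}, {"dp": [0, 0, 0.004], "angular": [0, 0, 0], "fingers": 1}, {"dp": [0, 0, 0.006], "angular": [0, 0, 0], "fingers": 1}, {"dp": [0, 0, 0.008], "angular": [0, 0, 0], "fingers": 1}, {"dp": [0, 0, 0.01], "angular": [0, 0, 0], "fingers": 1}, {"dp": [0, 0, 0.012], "angular": [0, 0, 0], "fingers": 1}, {"dp": [0, 0, 0.012], "angular": [0, 0, 0], "fingers": 1}, {"dp": [0, 0, 0.012], "angular": [0, 0, 0], "fingers": 1}])

```text
time: 29.6
tool_pos: [567.9, -194.5, 33.2]
tcp_rot: [-180.0, -0.0, 71.1]
ft_force: [0.3, -0.1, -0.8]
finger_gap: 20.8
grip_force: 24.8
```

In the hole, with no side load. Continue to the bottom.

Emit:
step_arm(targets=[{"dp": [0, 0, 0.003], "angular": [0, 0, 0], "fingers": 1}, {"dp": [0, 0, 0.007], "angular": [0, 0, 0], "fingers": 1}, {"dp": [0, 0, 0.011], "angular": [0, 0, 0], "fingers": 1}, {"dp": [0, 0, 0.015], "angular": [0, 0, 0], "fingers": 1}, {"dp": [0, 0, 0.019], "angular": [0, 0, 0], "fingers": 1}, {"dp": [0, 0, 0.022], "angular": [0, 0, 0], "fingers": 1}, {"dp": [0, 0, 0.022], "angular": [0, 0, 0], "fingers": 1}, {"dp": [0, 0, 0.022], "angular": [0, 0, 0], "fingers": 1}])

```text
time: 30.6
tool_pos: [567.9, -194.4, 28.8]
tcp_rot: [-180.0, -0.0, 71.1]
ft_force: [0.6, -0.1, -0.2]
finger_gap: 20.7
grip_force: 24.8
```

Emit:
step_arm(targets=[{"dp": [0, 0, 0.002], "angular": [0, 0, 0], "fingers": 1}, {"dp": [0, 0, 0.004], "angular": [0, 0, 0], "fingers": 1}, {"dp": [0, 0, 0.006], "angular": [0, 0, 0], "fingers": 1}, {"dp": [0, 0, 0.008], "angular": [0, 0, 0], "fingers": 1}, {"dp": [0, 0, 0.009], "angular": [0, 0, 0], "fingers": 1}, {"dp": [0, 0, 0.009], "angular": [0, 0, 0], "fingers": 1}, {"dp": [0, 0, 0.009], "angular": [0, 0, 0], "fingers": 1}, {"dp": [0, 0, 0.009], "angular": [0, 0, 0], "fingers": 1}])

```text
time: 31.6
tool_pos: [568.2, -194.5, 28.3]
tcp_rot: [180.0, -0.0, 71.1]
ft_force: [-5.3, 2.9, 9.7]
finger_gap: 20.3
grip_force: 26.0
```

Contact at the bottom: TCP 28.3 minus an 18 mm grasp offset gives z of about 10. I'll ease off, release and rise.

Emit:
step_arm(targets=[{"dp": [0, 0, -0.006], "angular": [0, 0, 0], "fingers": 1}, {"dp": [0, 0, -0.006], "angular": [0, 0, 0], "fingers": 1}, {"dp": [0, 0, -0.006], "angular": [0, 0, 0], "fingers": 0.3}, {"dp": [0, 0, -0.006], "angular": [0, 0, 0], "fingers": 0.3}, {"dp": [0, 0, -0.006], "angular": [0, 0, 0], "fingers": 0.3}, {"dp": [0, 0, -0.006], "angular": [0, 0, 0], "fingers": 0.3}, {"dp": [0, 0, -0.15], "angular": [0, 0, 0], "fingers": 0.3}, {"dp": [0, 0, -0.35], "angular": [0, 0, 0], "fingers": 0.3}])

```text
time: 32.6
tool_pos: [566.7, -194.0, 96.1]
tcp_rot: [-179.8, -0.1, 71.1]
ft_force: [0.0, 0.1, 0.6]
finger_gap: 59.8
grip_force: 0.0
```

Emit:
step_arm(targets=[{"dp": [0.1, -0.3, -0.3], "angular": [0, 0, 0], "fingers": 0.3}, {"dp": [0.1, -0.5, -0.7], "angular": [0, 0, 0], "fingers": 0.3}, {"dp": [0.1, -0.5, -0.9], "angular": [0, 0, 0], "fingers": 0.3}, {"dp": [0.1, -0.5, -0.9], "angular": [0, 0, 0], "fingers": 0.3}, {"dp": [0.1, -0.5, -0.9], "angular": [0, 0, 0], "fingers": 0.3}, {"dp": [0.1, -0.5, -0.9], "angular": [0, 0, 0], "fingers": 0.3}, {"dp": [0.1, -0.5, -0.9], "angular": [0, 0, 0], "fingers": 0.3}, {"dp": [0.1, -0.5, -0.9], "angular": [0, 0, 0], "fingers": 0.3}])

```text
time: 33.6
tool_pos: [479.5, -143.1, 275.5]
tcp_rot: [-179.8, -0.0, 71.0]
ft_force: [-0.2, -0.2, 0.1]
finger_gap: 59.7
grip_force: 0.0
```

```bash
python3 - <<'E'
from h import *
np.set_printoptions(precision=1,suppress=True)
s=sense();print(s['time'],s['tool_pos'],s['ft_force'])
P=camera_params('wrist');im=snapshot('wrist');sc=snapshot('scene');tp=snapshot('top');cv2.imwrite('pics/w7.png',im);cv2.imwrite('pics/s7.png',sc);cv2.imwrite('pics/t7.png',tp)
for cam,I,Q in(('wrist',im,P),('top',tp,None),('scene',sc,None)):
  print(cam,'keeper vial top exp',np.array(px(cam,[568,-194.5,56],Q)),'base',np.array(px(cam,[568,-194.5,10],Q)),'left vial base down/up',np.array(px(cam,[601,154.2,31],Q)),'top',np.array(px(cam,[602,149,77],Q)), np.array(px(cam,[600,159,77],Q)))
  for r in masks_of(cam,'vial_a')[:6]:
    ys,xs=np.nonzero(r['pixels']);print(round(r['conf'],2),np.array(r['at']),xs.min(),xs.max(),ys.min(),ys.max(),np.median(I[r['pixels']],0))
  print([(round(r['conf'],2),np.array(r['at'])) for r in pinpoint(cam,'vial_a')])
E
```

```text
33.6 [ 479.5 -143.1  275.5] [-0.2 -0.2  0.1]
wrist keeper vial top exp [376.9 202.8] base [366.7 193.2] left vial base down/up [ 301.7 -194.1] top [ 308.7 -238.3] [ 301.9 -254.2]
0.91 [372.5 202.4] 359 386 186 210 [254. 254. 253.]
0.55 [136.9  22.9] 124 160 4 38 [121.  38.  86.]
[(0.89, array([365.4, 193. ])), (0.63, array([149. ,  29.3]))]
top keeper vial top exp [368.5 217.2] base [365.7 220.2] left vial base down/up [236.9 209.5] top [237.5 205.7] [233.6 206.5]
0.5 [233.3 208.5] 231 240 204 212 [239. 238. 238.]
0.45 [276.5 282.7] 274 279 281 287 [197.  86. 155.]
[(0.58, array([272.1, 248.7])), (0.46, array([277.4, 281.7])), (0.44, array([234.1, 206.7]))]
scene keeper vial top exp [339.4 156.1] base [337.1 168.8] left vial base down/up [259.4 255.6] top [259.7 241.6] [258.1 245.5]
0.71 [257.9 255. ] 254 264 242 260 [169.  166.5 167. ]
0.67 [338.5 163.1] 334 342 155 169 [159.5 163.  164.5]
0.57 [364.1 259.8] 357 370 252 270 [106.  37.  84.]
0.45 [324.6 242.5] 319 330 237 255 [103.  37.  81.]
[(0.56, array([258.2, 258.1])), (0.54, array([363.9, 262.7])), (0.52, array([325.9, 249.9])), (0.47, array([337.1, 170.4]))]
```

The heavy vial stands upright in the hole: its cap and base are within about 1 px of the expected wrist pixels. The lighter vial is in the left cup, which has dropped now that it's alone. Handing in.

```bash
python3 -c "
from bench import hand_in; print(hand_in())"
```

```text
the job is handed in; nothing more can be done
None
```

I handed in the job at about 34 s: the right cup dropped, so I moved that heavier vial to the keeper, where it stands upright on the bottom of the hole, and left the lighter vial in the left cup.

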